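Set a board preheater for a large board and lock it

TASK

A large circuit board is waiting on the window of the preheater. First push the preheater's size slide (the bar grip) fully home at the large-square end of its track, then push its round lock knob fully home towards the heating window. Leave the similar slide on the fume filter and the waiting board where they are, and let go of everything.

Things in the scene. Friction and masses are not known exactly. Their poses are not given: they have to be found in the camera images.
- preheater: Fixed grey box 200 (x) x 260 (y) x 50 mm with a wide dark heating window over its rear half; deck 53 mm above the table. Stands left or right on the blue mat, turned up to 0.2 rad about vertical; the fume filter stands on the other side. Origin at the centre of its underside; z up, x away from the robot, y to the left.
- size_grip (a point): Top centre of the preheater's size slide: upright black bar grip, 28 mm long along its travel, 16 mm thick, 36 mm tall, on a 150 mm aluminium track on the front deck (robot's side). Top 91.5 mm above the table. Axes as the preheater's: z up; y along the track towards the large-square end, which is the end nearer the round lock knob, to the robot's left; x away from the robot.
- size_slide (a joint): Travel of the size slide in m: 0 at the small-square end, 0.100 at the end stop by the large square; grows along point size_grip's +y. Slides against about 2 N of friction and stays where it is left.
- lock_grip (a point): Top centre of the preheater's lock knob: upright black round knob, diameter 22 mm, 34 mm tall, on a short aluminium track running front to rear at the left end of the front deck. Top 89.5 mm above the table. Axes as the preheater's: x points along its track, away from the robot, towards the heating window. Nothing tall within 60 mm, also after the size slide is home.
- lock_slide (a joint): Travel of the lock knob in m: 0 at the front (robot's side) end of its track, 0.045 at the rear end stop (locked), next to the heating window; grows along point lock_grip's +x. About 2 N of friction, stays where it is left.
- air_grip (a point): Bystander, not to be moved: top centre of the bar grip on the fume filter, of the same form and size as the size slide. The fume filter is the other grey box of the same size; it has a round slatted grille and a round dial on its rear half instead of the window, and no lock knob.
- board: Bystander, not to be moved: green circuit board 70 x 150 x 4 mm with small parts on it, lying loose on the preheater's heating window. Origin at the centre of its underside, long side along its y.

How it is judged (in metres and radians):
On the way, in this order (a step that is already met when the one before it is completed fails the run):
1. the size slide is fully home at the large-square end (value of joint size_slide above 0.088 m), for 0.2 s.
2. the lock knob is fully home towards the heating window (value of joint lock_slide above 0.034 m), for 0.2 s.
At the end, for the whole second after the job is handed in: The size slide is within 12 mm of its end stop by the large square, the lock knob within 11 mm of its rear end stop, the fume filter's slide within 15 mm and the board within 20 mm of where they were (value of joint size_slide above 0.088 m and value of joint lock_slide above 0.034 m and distance of air_grip from where it was at the start of the episode below 0.015 m and distance of board from where it was at the start of the episode below 0.02 m); the robot touches nothing.
It fails at once if the fume filter's slide is moved more than 15 mm (distance of air_grip from where it was at the start of the episode above 0.015 m).
It fails at once if the waiting board is moved more than 20 mm (distance of board from where it was at the start of the episode above 0.02 m).
It also fails if it takes over 45 s, if anything falls off the work surface, if the arm or the gripper's body presses on something with over 40 N, if the wrist force passes 120 N, or if a joint passes its speed limit or range.

ROBOT

A 7-joint arm with a two-finger parallel gripper is mounted at the origin on the work surface. World frame = base frame: x ahead of the robot, y to its left, z up, the work surface at z = 0. Lengths are in mm, angles in rad, forces in N, time in s.
With the tool pointing down it reaches from about 400 to 900 mm from the base axis. Payload 5.6 kg.
Tool frame: the origin (TCP) lies midway between the tips of the shut fingers; the grasp point (between the pads) lies bot.grip_point_offset behind it (bot.grip_point_offset is the distance from the TCP to the grasp point, in mm); z points along the fingers, y is the line along which they close (so a half turn about z gives the same grasp; the last joint's range is limited). The gripper opens to 92 mm and grips with 3 to 60 N. Pads are 20 mm wide; open, the fingers measure 128 mm over their backs; the gripper's body (75 mm by 189 mm) begins 69 mm behind the grasp point.
Start: joints at [-1.195, 0.468, -0.012, 1.603, 0.006, 1.071, -0.056], TCP at [264.372, 593.815, 214.592] pointing down, gripper open.
Joint ranges: [-2.53, 2.53], [-0.31, 2.02], [-1.57, 1.55], [0.28, 2.44], [-1.29, 4.43], [0.15, 1.84], [-2.92, 2.92]. Speed limits (rad/s): [2.57, 2.57, 3.14, 3.14, 3.14, 3.14, 3.14].

INTERFACE

Orientations are given as a unit quaternion [x, y, z, w].
In Python, from plant import bot gives the robot as it stands.
- The arm moves only by the shell command python3 -m jog 'ROWS' [OPENING] [FORCE]. ROWS is JSON, a list of rows, each a list of 2 entries, a list of its own where there are three numbers: the shift along the tool's x, y, z in cm, then the turn about the tool's z in rad. A call has 1 to 10 rows; each row is the pose to reach, as a shift and turn from the pose commanded when the call began, along the tool's axes at that moment; what a row does not reach only later rows make up. A row lasts 1/10 s, in which the tool goes at most 50 mm and 8.59 degrees, less where a joint would pass 70% of its speed; a pose out of reach is approached as far as the arm can. A call with a gripper value outside its range is refused whole. OPENING is the opening in per cent of the stroke, from 0 (shut) to 100 (fully open), set as the call begins (- or left out, the last holds). The fingers move at their own pace and stop on an object; FORCE is the grip in N (left out, the last holds). Time passes only in rows, so rows that repeat a pose let the fingers close. It gives the time, the measured TCP pose, the force, the opening and the grip force at its end, in the units of the state.
- bot.observe(): the state, without advancing time (a new reading comes with each control period).
- bot.read_camera(name): name is "side" or "top"; returns (picture, depth): 384x512x3 uint8, red, green, blue; 384x512 float32, mm along the optical axis (not along the pixel's ray), 0 where there is no reading.
- bot.get_calibration(name): a dict with "K" (3x3 intrinsics, pixels), "D" ([k1, k2, p1, p2, k3] as OpenCV has them; the pictures are not rectified), "world_from_camera" (4x4, takes a point from camera to world coordinates). Camera axes: x right, y up, looking along -z (the intrinsics and any distortion apply to the point x, -y, -z); pixel columns grow to the right and rows downward; lengths in mm; the calibration is good to about 2 mm. A picture is of the moment at which its call begins. get_calibration takes no time and is no camera call.
- bot.job_done(): hands the job in; it is judged then, once.
The state is a dict: "t": time; "joint_positions": joint angles; "dq": joint speeds; "joint_efforts": joint torques, N m; "ee_pos": TCP position; "eef_rot": TCP orientation; "contact_force": force on the tool from outside, world axes, zero at the start; "wrist_torque": the same for the moment, N m; "grip_width": opening from 0.0 (shut) to 1.0 (fully open); "gripper_force": force on a finger pad.
Only numpy, scipy, OpenCV 4.12 (cv2) and the standard library are available. Lean on these libraries where they do the work, as an engineer would, in place of code of your own. Each camera call takes 0.05 s, during which the arm holds its last target. There are 200 camera calls.

## Working session

There is one attempt and no reset: what is moved stays moved. The work goes in short steps, Python scripts to look and compute and a shell command to move; the robot and the scene stay as the last step left them, time stands still between calls to the robot, and variables do not carry over. Pictures are saved under pics/ and viewed, at most 10 in all, crops included, and the job is handed in when it is done.

```bash
mkdir -p pics; ls
cat > h.py <<'E'
import numpy as np, cv2
from plant import bot
def look(n,f):
    p,d=bot.read_camera(n); cv2.imwrite(f'pics/{f}.png',p[:,:,::-1]); np.savez(f'pics/{f}.npz',p=p,d=d); return p,d
def ray(n,uv):
    c=bot.get_calibration(n); q=cv2.undistortPoints(np.array(uv,float).reshape(-1,1,2),np.array(c['K'],float),np.array(c['D'],float)).reshape(-1,2)
    T=np.array(c['world_from_camera']); v=np.c_[q[:,0],-q[:,1],-np.ones(len(q))]
    return T[:3,3],v@T[:3,:3].T
def onplane(n,uv,z):
    o,v=ray(n,uv); return o+v*((z-o[2])/v[:,2])[:,None]
def cloud(n,d):
    h,w=d.shape; uv=np.stack(np.meshgrid(np.arange(w),np.arange(h)),-1).reshape(-1,2)
    o,v=ray(n,uv); P=o+v*d.reshape(-1,1); P[d.ravel()==0]=np.nan
    return P.reshape(h,w,3)
E
python3 - <<'E'
from h import *
for n in('top','side'):
    look(n,n+'0'); c=bot.get_calibration(n); print(n,np.round(c['world_from_camera'],2).tolist())
s=bot.observe(); print(s['t'],s['ee_pos'],s['eef_rot'],s['grip_width'],bot.grip_point_offset)
E
```

```text
pics
top [[-0.0, 0.98, -0.18, 385.2], [-1.0, -0.01, -0.02, -21.99], [-0.02, 0.18, 0.98, 942.04], [0.0, 0.0, 0.0, 1.0]]
side [[0.74, 0.45, -0.5, -91.63], [-0.68, 0.5, -0.54, -668.28], [0.01, 0.73, 0.68, 954.0], [0.0, 0.0, 0.0, 1.0]]
0.1 [264.21434328 593.31910072 213.74688025] [ 2.07919274e-01  9.78145672e-01 -7.81905260e-04 -9.47397844e-05] 0.9998984012500652 18.700000000000003
```

View pics/top0.png

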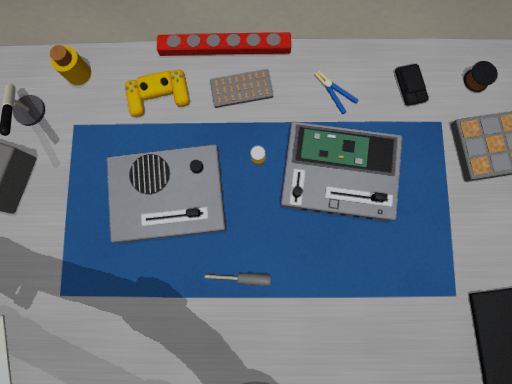

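View pics/side0.png

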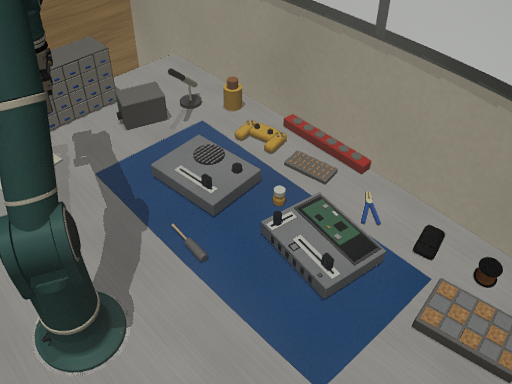

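The preheater is on the right in the top view. Its size grip is near pixel (380,197), at the small-square end, and the lock knob is near (298,191), at the front. The fume filter is on the left, with its grip at (193,212). I'll measure the grips from depth.

Run:
```python
from h import *
for n in('top','side'):
    a=np.load(f'pics/{n}0.npz'); C=cloud(n,a['d']); p=a['p'].astype(int)
    ins=(C[...,0]>300)&(C[...,0]<700)&(C[...,1]<60)&(C[...,1]>-420)
    m=(ins&(C[...,2]>78)&(C[...,2]<100)&(p.max(-1)<70)).astype(np.uint8)
    k,l,s,c=cv2.connectedComponentsWithStats(m)
    for i in range(1,k):
        if s[i,4]>8:
            Q=C[l==i]; Q=Q[Q[:,2]>np.percentile(Q[:,2],60)-2]; print(n,c[i].round(1),s[i,4],'med',np.nanmedian(Q,0).round(1),'min',Q.min(0).round(),'max',Q.max(0).round())
    # deck
    dk=(ins&(C[...,2]>45)&(C[...,2]<60)).astype(np.uint8)
    k,l,s,c=cv2.connectedComponentsWithStats(dk); i=1+s[1:,4].argmax(); Q=C[l==i]
    r=cv2.minAreaRect(Q[:,:2].astype(np.float32)); print(n,'deck',r,'z',np.median(Q[:,2]))
    w=ins&(p.min(-1)>170)&(C[...,2]>45)&(C[...,2]<65)
    k,l,s,c=cv2.connectedComponentsWithStats(w.astype(np.uint8))
    for i in range(1,k):
        if s[i,4]>30: print(n,'track',c[i].round(),cv2.minAreaRect(C[l==i][:,:2].astype(np.float32)))
```

```text
top [296.9 191.1] 75 med [531.5 -93.   89.6] min [ 522. -102.   88.] max [543. -84.  94.]
top [379.7 196.7] 106 med [ 519.1 -273.3   91.5] min [ 510. -285.   89.] max [ 528. -261.   96.]
top deck ((588.0325317382812, -200.81996154785156), (262.59356689453125, 201.29188537597656), 82.02332305908203) z 54.33354908842523
top track [257. 152.] ((628.376708984375, -7.011619567871094), (29.268648147583008, 27.829561233520508), 21.233078002929688)
top track [298. 177.] ((567.437255859375, -98.52639770507812), (24.508882522583008, 40.96234130859375), 81.23202514648438)
top track [354. 196.] ((524.8118896484375, -234.52377319335938), (148.0452423095703, 24.901565551757812), 81.88983154296875)
top track [295. 201.] ((516.6205444335938, -91.30028533935547), (24.483652114868164, 18.37670135498047), 78.97913360595703)
side [277.1 214.7] 63 med [531.8 -92.   90.5] min [ 521. -101.   88.] max [540. -81.  93.]
side [327.4 258.8] 90 med [ 517.7 -271.9   90.9] min [ 509. -284.   88.] max [ 527. -259.   94.]
side deck ((588.2293701171875, -198.60491943359375), (263.6389465332031, 204.20547485351562), 81.68977355957031) z 54.68107993201113
```

Heights and sizes match what was given: grip tops at 91.5 and 89.6 mm, deck 200×262 mm, yaw about −8°. The size grip is at (518.5,−272.6) and the lock knob at (531.6,−92.5). I'll turn the tool 16° so its y lies along the box's y, shut the fingers, and go round to behind the size grip.

```bash
python3 -m jog '[[[-2,-2,0],0],[[-5.5,-5.5,0],-0.1],[[-9.5,-9.5,0],-0.2],[[-13,-13,0],-0.28],[[-16.5,-16.5,0],-0.28],[[-20,-20,0],-0.28],[[-23.5,-23.5,0],-0.28],[[-27,-27,0],-0.28],[[-30.5,-30.5,0],-0.28],[[-34,-34,0],-0.28]]' 0 20
cat > go.py <<'E'
import sys
from h import *
from scipy.spatial.transform import Rotation as R
s=bot.observe(); r=R.from_quat(s['eef_rot']); M=r.as_matrix()
print('t',s['t'],'p',np.round(s['ee_pos'],1),'y-angle',np.degrees(np.arctan2(M[1,1],M[0,1])).round(1),'F',np.round(s['contact_force'],1),'w',s['grip_width'])
a=np.radians(-8.1); ex=np.array([np.cos(a),np.sin(a),0]); ey=np.array([-np.sin(a),np.cos(a),0])
S=np.array([518.5,-272.6,0]); L=np.array([531.6,-92.5,0])
for nm,t in dict(size_behind=S-50*ey,size_home=S+88*ey-32*ey,lock_behind=L-38*ex,lock_home=L+45*ex-21*ex).items():
    t=t+[0,0,68]; print(nm,t.round(1),'tool cm',(M.T@(t-s['ee_pos'])/10).round(2))
E
python3 go.py
```

```text
t: 1.1
ee_pos: [435.8, 145.7, 214.6]
eef_rot: [0.069, 0.998, 0.0, 0.0]
contact_force: [1.1, 0.4, 0.9]
grip_width: 0.152
gripper_force: 0.0
t 1.1 p [435.8 145.7 214.6] y-angle 82.0 F [1.1 0.4 0.9] w 0.15209666805162117
size_behind [ 511.5 -322.1   68. ] tool cm [-13.96 -45.29  14.65]
size_home [ 526.4 -217.2   68. ] tool cm [-13.99 -34.69  14.66]
lock_behind [494.  -87.1  68. ] tool cm [ -8.98 -22.26  14.66]
lock_home [555.4 -95.9  68. ] tool cm [-15.18 -22.28  14.66]
```

```bash
python3 -m jog '[[[-1.5,-4.5,0],0],[[-3,-9,0],0],[[-4.5,-13.5,0],0],[[-6,-18,0],0],[[-7.5,-22.5,0],0],[[-9,-27,0],0],[[-10.5,-31.5,0],0],[[-12,-36,0],0],[[-13.2,-41,0],0],[[-14,-45.2,0],0]]'
python3 -m jog '[[[0,0,2],0],[[0,0,5],0],[[0,0,8],0],[[0,0,11],0],[[0,0,11],0],[[0,0,11],0]]'
python3 go.py; python3 -c "
from h import *
p,d=look('side','s1'); cv2.imwrite('pics/s1c.png',cv2.resize(p[150:340,200:430,::-1],None,fx=3,fy=3))"
```

```text
t: 2.1
ee_pos: [511.6, -321.5, 214.2]
eef_rot: [0.069, 0.998, -0.0, -0.0]
contact_force: [0.1, 0.1, 0.2]
grip_width: 0.004
gripper_force: 0.0
t: 2.7
ee_pos: [511.5, -319.3, 104.6]
eef_rot: [0.069, 0.998, 0.0, -0.001]
contact_force: [1.0, 0.3, -0.3]
grip_width: 0.004
gripper_force: 0.0
t 2.7 p [ 511.5 -319.3  104.6] y-angle 82.0 F [ 1.   0.3 -0.3] w 0.004478656714399045
size_behind [ 511.5 -322.1   68. ] tool cm [-0.04 -0.28  3.66]
size_home [ 526.4 -217.2   68. ] tool cm [-0.06 10.32  3.66]
lock_behind [494.  -87.1  68. ] tool cm [ 4.95 22.75  3.67]
lock_home [555.4 -95.9  68. ] tool cm [-1.25 22.74  3.66]
```

View pics/s1c.png

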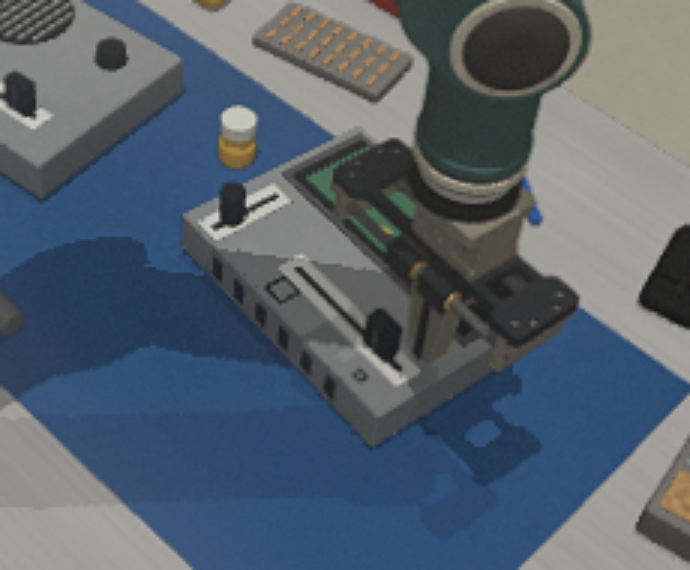

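The shut fingers (crop pixel ~(430,330)) hang just behind the size grip (~(380,335)). I'll lower them and push.

```bash
python3 -m jog '[[[0,-0.3,1.5],0],[[0,-0.3,3],0],[[0,-0.3,3.6],0],[[0,-0.3,3.6],0],[[0,0.5,3.6],0],[[0,1.3,3.6],0],[[0,2.1,3.6],0],[[0,2.9,3.6],0],[[0,3.7,3.6],0],[[0,3.7,3.6],0]]'
python3 go.py
```

```text
t: 3.75
ee_pos: [517.4, -280.9, 68.8]
eef_rot: [0.068, 0.998, 0.0, 0.0]
contact_force: [0.2, -0.2, 0.7]
grip_width: 0.006
gripper_force: 0.0
t 3.75 p [ 517.4 -280.9   68.8] y-angle 82.2 F [ 0.2 -0.2  0.7] w 0.006094765413033699
size_behind [ 511.5 -322.1   68. ] tool cm [ 0.02 -4.16  0.08]
size_home [ 526.4 -217.2   68. ] tool cm [-0.02  6.44  0.09]
lock_behind [494.  -87.1  68. ] tool cm [ 4.96 18.88  0.1 ]
lock_home [555.4 -95.9  68. ] tool cm [-1.24 18.85  0.1 ]
```

```bash
python3 -m jog '[[[0,0.8,0],0],[[0,1.6,0],0],[[0,2.4,0],0],[[0,3.2,0],0],[[0,4,0],0],[[0,4.6,0],0],[[0,5.2,0],0],[[0,5.6,0],0]]'
python3 -m jog '[[[0,0.3,0],0],[[0,0.6,0],0],[[0,0.8,0],0]]'
python3 go.py
```

```text
t: 4.55
ee_pos: [524.8, -226.5, 68.6]
eef_rot: [0.069, 0.998, 0.0, 0.0]
contact_force: [0.2, -1.6, 2.2]
grip_width: 0.005
gripper_force: 1.1
t: 4.85
ee_pos: [525.8, -219.1, 68.6]
eef_rot: [0.069, 0.998, -0.0, 0.0]
contact_force: [0.8, -2.7, 2.0]
grip_width: 0.005
gripper_force: 1.1
t 4.85 p [ 525.8 -219.1   68.6] y-angle 82.0 F [ 0.8 -2.7  2. ] w 0.005384759927644306
size_behind [ 511.5 -322.1   68. ] tool cm [-1.00e-02 -1.04e+01  6.00e-02]
size_home [ 526.4 -217.2   68. ] tool cm [-0.03  0.2   0.06]
lock_behind [494.  -87.1  68. ] tool cm [ 4.98 12.63  0.06]
lock_home [555.4 -95.9  68. ] tool cm [-1.22 12.61  0.06]
```

Contact shows about 2–3 N, which is the slide friction. I'll creep on until the stop is felt.

```bash
python3 -m jog '[[[0,0.2,0],0],[[0,0.4,0],0],[[0,0.6,0],0]]'
python3 -m jog '[[[0,0.15,0],0],[[0,0.3,0],0]]'
python3 -m jog '[[[0,0.15,0],0],[[0,0.3,0],0]]'
```

```text
t: 5.15
ee_pos: [526.6, -213.3, 68.6]
eef_rot: [0.069, 0.998, -0.0, 0.0]
contact_force: [0.8, -1.5, 2.4]
grip_width: 0.003
gripper_force: 1.1
t: 5.35
ee_pos: [526.8, -211.6, 68.7]
eef_rot: [0.07, 0.998, -0.001, 0.0]
contact_force: [0.5, -6.7, 1.5]
grip_width: 0.005
gripper_force: 3.6
t: 5.55
ee_pos: [526.8, -211.4, 68.8]
eef_rot: [0.071, 0.998, -0.003, 0.001]
contact_force: [-1.2, -13.1, 0.1]
grip_width: 0.007
gripper_force: 6.3
```

The stop is reached: position stalled at 13 N. Next I'll back off, lift and look.

```bash
python3 -m jog '[[[0,0,0],0],[[0,-0.8,0],0],[[0,-1.6,0],0],[[0,-1.6,-2],0],[[0,-1.6,-4],0],[[0,-1.6,-6],0],[[2.5,-1.6,-6],0],[[5,-1.6,-6],0],[[5,-1.6,-6],0]]'
python3 go.py; python3 -c "
from h import *
p,d=look('side','s2'); cv2.imwrite('pics/s2c.png',cv2.resize(p[150:340,200:430,::-1],None,fx=3,fy=3))"
```

```text
t: 6.45
ee_pos: [472.2, -215.2, 128.2]
eef_rot: [0.07, 0.998, 0.001, -0.002]
contact_force: [0.4, 0.8, 0.1]
grip_width: 0.001
gripper_force: 0.0
t 6.45 p [ 472.2 -215.2  128.2] y-angle 82.0 F [0.4 0.8 0.1] w 0.0008352921637416983
size_behind [ 511.5 -322.1   68. ] tool cm [ -5.4  -10.05   5.97]
size_home [ 526.4 -217.2   68. ] tool cm [-5.41  0.55  6.  ]
lock_behind [494.  -87.1  68. ] tool cm [-0.39 12.97  6.05]
lock_home [555.4 -95.9  68. ] tool cm [-6.59 12.96  6.02]
```

View pics/s2c.png

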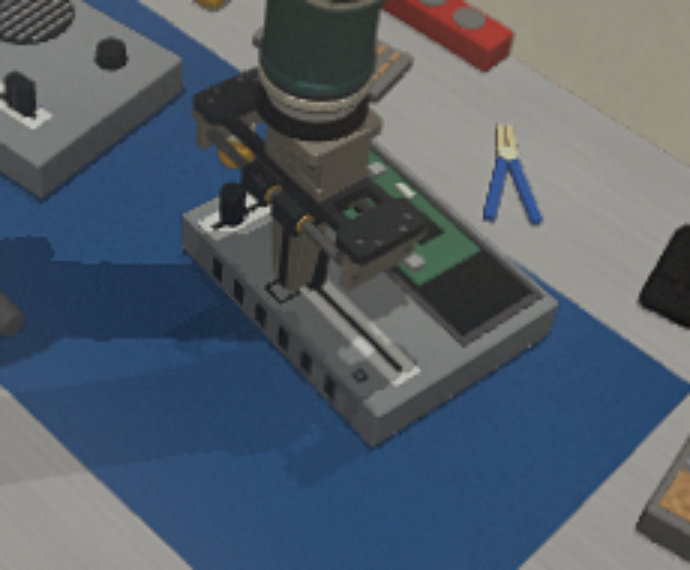

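The size grip now stands at the large-square end of its track, just behind the fingers (~(318,275)). The lock knob (232,203) and the board have not moved. I'll go to the front of the lock knob.

```bash
python3 -m jog '[[[0,4,0],0],[[0,8,0],0],[[0,11.5,0],0],[[0,13,0],0],[[0,13,2],0],[[0,13,4.5],0],[[0,13,6],0],[[0,13,6],0],[[0,13,6],0]]'
python3 go.py
```

```text
t: 7.4
ee_pos: [494.1, -87.4, 68.5]
eef_rot: [0.069, 0.998, 0.0, -0.0]
contact_force: [-0.3, 0.1, -0.4]
grip_width: 0.006
gripper_force: 0.0
t 7.4 p [494.1 -87.4  68.5] y-angle 82.1 F [-0.3  0.1 -0.4] w 0.005621414785415693
size_behind [ 511.5 -322.1   68. ] tool cm [ -4.96 -23.01   0.05]
size_home [ 526.4 -217.2   68. ] tool cm [ -4.99 -12.41   0.05]
lock_behind [494.  -87.1  68. ] tool cm [0.02 0.02 0.05]
lock_home [555.4 -95.9  68. ] tool cm [-6.18  0.01  0.05]
```

```bash
python3 -m jog '[[[-0.5,0,0],0],[[-1.2,0,0],0],[[-2,0,0],0],[[-2.8,0,0],0],[[-3.6,0,0],0],[[-4.2,0,0],0],[[-4.8,0,0],0],[[-5.2,0,0],0]]'
python3 -m jog '[[[-0.2,0,0],0],[[-0.4,0,0],0],[[-0.6,0,0],0]]'
python3 go.py
```

```text
t: 8.2
ee_pos: [545.5, -94.8, 68.5]
eef_rot: [0.069, 0.998, -0.0, -0.0]
contact_force: [-1.5, 1.3, 1.1]
grip_width: 0.004
gripper_force: 1.1
t: 8.5
ee_pos: [549.5, -95.3, 68.4]
eef_rot: [0.069, 0.998, 0.0, -0.002]
contact_force: [-8.4, 1.2, 7.2]
grip_width: 0.003
gripper_force: 4.4
t 8.5 p [549.5 -95.3  68.4] y-angle 82.0 F [-8.4  1.2  7.2] w 0.003193003550953456
size_behind [ 511.5 -322.1   68. ] tool cm [  0.62 -22.98   0.03]
size_home [ 526.4 -217.2   68. ] tool cm [  0.6  -12.38   0.03]
lock_behind [494.  -87.1  68. ] tool cm [5.61 0.04 0.06]
lock_home [555.4 -95.9  68. ] tool cm [-0.59  0.03  0.03]
```

```bash
python3 -m jog '[[[-0.15,0,0],0],[[-0.3,0,0],0],[[-0.3,0,0],0]]'
python3 -m jog '[[[0.8,0,0],0],[[2,0,0],0],[[2.5,0,-2],0],[[2.5,0,-5],0],[[2.5,0,-9],0],[[2.5,4,-13],0],[[0,8,-14],0],[[0,12,-14],0],[[0,15,-14],0],[[0,15,-14],0]]'
python3 go.py | head -1
python3 - <<'E'
from h import *
for n in('top','side'):
    p,d=look(n,n+'3'); C=cloud(n,d)
    for nm,y0,y1 in(('pre',-420,-40),('filter',40,400)):
        m=((C[...,0]>420)&(C[...,0]<600)&(C[...,1]<y1)&(C[...,1]>y0)&(C[...,2]>78)&(C[...,2]<100)&(p.max(-1)<70)).astype(np.uint8)
        k,l,s,c=cv2.connectedComponentsWithStats(m)
        for i in range(1,k):
            if s[i,4]>8: print(n,nm,c[i].round(1),s[i,4],np.nanmedian(C[l==i],0).round(1))
a=cv2.imread('pics/top3.png');cv2.imwrite('pics/top3c.png',cv2.resize(a[100:260,90:430],None,fx=2.3,fy=2.3))
E
```

```text
t: 8.8
ee_pos: [549.6, -95.3, 68.0]
eef_rot: [0.069, 0.998, 0.001, -0.005]
contact_force: [-11.8, 1.8, 9.9]
grip_width: 0.005
gripper_force: 6.4
t: 9.8
ee_pos: [575.0, 58.6, 208.5]
eef_rot: [0.065, 0.998, 0.001, 0.001]
contact_force: [-0.3, 0.3, 0.1]
grip_width: 0.002
gripper_force: 0.0
t 9.8 p [575.   58.6 208.5] y-angle 82.5 F [-0.3  0.3  0.1] w 0.002153097189358128
top pre [299.  174.6] 70 [567.3 -98.1  89.4]
top pre [338.5 191.1] 106 [ 530.5 -182.5   90.7]
side pre [288.8 209. ] 67 [566.9 -98.7  88.5]
side pre [303.4 235.1] 89 [ 528.  -185.7   90.6]
side filter [206.3 178.4] 71 [484.1 131.   90.4]
```

View pics/top3c.png

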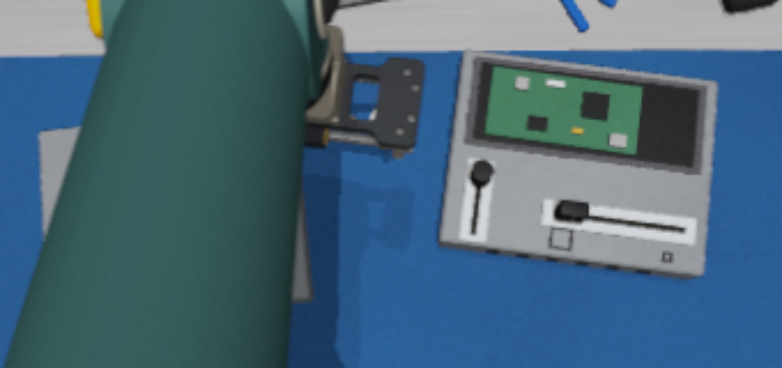

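Both slides stand at their stops. The lock knob moved 36 mm and stalled at 12 N at the rear end of its track, crop (482,173). The size grip moved about 90 mm and is at the large-square end, crop (572,210). The board is still on the window and the arm is clear at z 208.

```bash
python3 -m jog '[[[0,0,0],0],[[0,0,0],0],[[0,0,0],0]]' | head -2; python3 -c "
from plant import bot
print(bot.job_done())"
```

```text
t: 10.2
ee_pos: [574.7, 51.3, 208.7]
the job is handed in; nothing more can be done
None
```

I pushed the size slide to its large-square stop, then the lock knob to its rear stop, with the board still in place, the fume filter untouched and the arm clear. The job was handed in at about 10 s and returned no verdict.

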